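# Load the vial rack and hold a peeled dust cover over it

### The arm

A 7-joint arm with a two-finger parallel gripper is mounted at the origin on the work surface. World frame = base frame: x ahead of the robot, y to its left, z up, the work surface at z = 0. Lengths are in mm, angles in rad, forces in N, time in s.
With the tool pointing down it reaches from about 400 to 875 mm from the base axis. Payload 4.4 kg.
Tool frame: the origin (TCP) lies midway between the tips of the shut fingers; the grasp point (between the pads) lies grasp_offset behind it (grasp_offset is the distance from the TCP to the grasp point, in mm); z points along the fingers, y is the line along which they close (so a half turn about z gives the same grasp; the last joint's range is limited). The gripper opens to 85 mm and grips with 20 to 120 N. Pads are 22 mm wide; open, the fingers measure 114 mm over their backs; the gripper's body (76 mm by 85 mm) begins 54 mm behind the grasp point. The pads swing forward as they close: fully open they stand 13 mm farther back than shut.
Start: joints at [-1.201, 0.628, 0.038, 1.517, -0.027, 0.996, -0.02], TCP at [274.367, 589.271, 231.313] pointing down, gripper open.
Joint ranges: [-3.06, 3.06], [-0.37, 2.12], [-1.25, 1.32], [0.18, 2.47], [-1.1, 4.24], [0.23, 1.98], [-2.94, 2.94]. Speed limits (rad/s): [2.57, 2.57, 3.14, 3.14, 3.14, 3.14, 3.14].

### API

Orientations are given as [roll, pitch, yaw] about the fixed x, y, z axes, in that order (R = Rz(yaw) Ry(pitch) Rx(roll)).
In Python, from cell import * gives the robot as it stands. The module is installed in compiled form; this text tells all that it offers.
- The arm moves only by the shell command python3 -m jog 'ROWS'. ROWS is a JSON object of lists of equal length, an entry for each row: "angular": the turn, a rotation vector about the tool's x, y, z in degrees, a list of three; "travel": the shift along the tool's x, y, z in cm, a list of three; "fingers": the closure, from 0 (fully open) to 1 (shut). In form: {"angular": [[rx, ry, rz], ...], "travel": [[tx, ty, tz], ...], "fingers": [fingers, ...]}. A call has 1 to 5 rows; each row is the pose to reach, as a shift and turn from the pose commanded when the call began, along the tool's axes at that moment; what a row does not reach only later rows make up. A row lasts 1/8 s, in which the tool goes at most 62.5 mm and 10.7 degrees, less where a joint would pass 70% of its speed; a pose out of reach is approached as far as the arm can. A call with a gripper value outside its range is refused whole. The fingers move at their own pace and stop on an object; the grip force is fixed at half the most. Time passes only in rows, so rows that repeat a pose let the fingers close. It gives the time, the measured TCP pose, the force and the opening at its end, in the units of the state.
- read_state(): the state, without advancing time (a new reading comes with each control period).
- get_image(name): name is "scene" or "top" or "wrist"; returns the picture (480x640x3 uint8, red, green, blue); there is no depth.
- camera_model(name): a dict with "mtx" (3x3 intrinsics, pixels), "k1" (the pictures are not rectified: a ray, as slopes to the right and down, at radius r is drawn at 1 + k1 r^2 times it, then the intrinsics apply), "T" (4x4, takes a point from camera to world coordinates). Camera axes: x right, y down, z forward; pixel columns grow to the right and rows downward; lengths in mm; the calibration is good to about 2 mm. A picture is of the moment at which its call begins: read the wrist's pose just before it. camera_model takes no time and is no camera call; for the wrist camera it gives the pose at the moment of the call.
- finish_job(): hands the job in, once; it reports no verdict.
The state is a dict: "clock": time; "qpos": joint angles; "qd": joint speeds; "tau": joint torques, N m; "eef_pos": TCP position; "tool_rot": TCP orientation; "force": force on the tool from outside, world axes, zero at the start; "torque": the same for the moment, N m; "width": finger opening in mm.
Only numpy, scipy, OpenCV 4.12 (cv2) and the standard library are available. Lean on these libraries where they do the work, as an engineer would, in place of code of your own. Each camera call takes 0.05 s, during which the arm holds its last target. There are 200 camera calls.

### The job

Put the red-capped vial upright and fully home in the rack pocket marked with one dot, then the blue-capped vial in the pocket marked with two dots. Then peel the top dust cover off the sticky blue stack by its yellow corner lug, raising that corner first while the opposite corner stays down on the stack, and finish while still holding the cover level over the rack, centred on it, its long side along the row of vials and its rim a few centimetres above the caps, never bumping the vials or the rack with it. Do not knock over the vials, and leave the white-capped vial, beaker, white bottle, steel weight and brass scoop where they are.

Things in the scene. Friction and masses are not known exactly. Their poses are not given: they have to be found in the camera images.
- vial_red_center (a point): red-capped glass vial, an upright cylinder 26 mm in diameter (cap 25 mm) and 62 mm tall, about 40 g, standing on the table; this point is its centre, 31 mm above its underside; z is the vial's axis, up. It may have changed places with the blue one
- vial_blue_center (a point): blue-capped vial, same size and same kind of point
- vial_white_center (a point): white-capped vial, same size, already in pocket three and to be left there; same kind of point (its centre)
- vial_red: the red-capped vial itself; origin at the centre of its underside
- vial_blue: the blue-capped vial itself; origin at the centre of its underside
- vial_white: the white-capped vial itself; origin at the centre of its underside
- rack: fixed aluminium rack block, 70 (x) by 150 (y) by 35 mm high, with three round pockets in a row along its y, 45 mm apart, black dots beside each on its -x side; origin at the centre of its underside, z up
- rack_top (a point): centre of the rack's top face (also the middle of pocket two's mouth), 35 mm above the table; axes as the rack's: x across the row of pockets, y along it
- pocket1 (a point): centre of the mouth of the pocket with one dot (the +y end of the rack), in the rack's top face; pockets are 30 mm in diameter and 25 mm deep (a seated vial stands 10 mm above the table, its centre 6 mm above the rack's top face, its top 37 mm above it)
- pocket2 (a point): centre of the mouth of the middle pocket, two dots; same size
- pocket3 (a point): centre of the mouth of the pocket with three dots (-y end), holding the white-capped vial
- cover: the loose top dust cover: a stiff blue plastic inverted tray, about 80 g, 110 (x) by 150 (y) mm over its rim, 22 mm tall without the lug; flat 90 by 130 mm top, side walls down to the rim. Origin at the centre of the rim's underside (38 mm above the table at the start), z up, y along the long side; on the stack its axes are the stack's
- cover_lug (a point): centre of the yellow lug standing on the cover's top at its (-x, +y) corner, at cover coordinates (-34, 52, 38) mm; axes as the cover's. An upright slab 12 mm thick, 24 mm long, 32 mm high (22 to 54 mm above the rim's underside), its length along the diagonal from the cover's centre through the lug; pinch it across its thickness from above
- cover_center (a point): centre of the cover (half-way up, 11 mm above its rim's underside, without the lug), axes as the cover's
- cover_far (a point): the corner of the cover opposite the lug, underside of its flat top, at cover coordinates (45, -65, 18) mm: the corner about which it is peeled
- stack_far (a point): where that corner rests on the stack, 56 mm above the table; fixed to the stack, axes as the stack's
- stack: the fixed rest of the stack: nested blue covers on a grey 140 by 190 by 10 mm base plate, under the loose top cover, which is jammed on it by wall friction near its four corners, a few newtons at each, free once lifted some 20 mm; origin at the centre of its underside, y along the long side
- beaker: empty glass beaker, 66 mm wide, 85 mm tall, bystander; origin at the centre of its underside
- bottle: white plastic bottle, 80 mm wide, 160 mm tall, bystander; origin at the centre of its underside
- weight: steel calibration weight with a knob, 36 mm wide, 58 mm tall, bystander; origin at the centre of its underside
- scoop: brass spoon-shaped scoop about 150 mm long lying on the table near the robot, bystander; lies along its x
There are look-alikes about, which are no part of the job. What is shaped like the vial_blue but turquoise is not meant.

How it is judged (in metres and radians):
On the way, in this order (a step that is already met when the one before it is completed fails the run):
1. the red-capped vial stands home in pocket one, let go (horizontal distance between vial_red_center and pocket1 below 0.006 m and z of vial_red_center in the frame of pocket1 below 0.01 m and angle between vial_red_center's own z axis and vertical below 0.12 rad and contact force between the fingers and vial_red below 0.1 N), for 0.2 s.
2. then the blue-capped vial stands home in pocket two, let go, the red one still in pocket one (all of step 1 and horizontal distance between vial_blue_center and pocket2 below 0.006 m and z of vial_blue_center in the frame of pocket2 below 0.01 m and angle between vial_blue_center's own z axis and vertical below 0.12 rad and contact force between the fingers and vial_blue below 0.1 N), for 0.2 s.
3. then the lug corner of the cover is raised at least 20 mm while the opposite corner is still within 15 mm of its place on the stack (z of cover_lug in the frame of stack above 0.096 m and distance between cover_far and stack_far below 0.015 m and contact force between the fingers and cover above 0.5 N).
At the end, for the whole second after the job is handed in: Red, blue, white vials in pockets 1, 2, 3 (6 mm, upright 0.12 rad, within 4 mm of the bottom, let go). Fingers hold the cover still, centred on the rack (30 mm), level (0.14 rad), long side along the row (0.22 rad), rim 80-150 mm above the table, touching no vial, rack or stack (all of step 2 and horizontal distance between vial_white_center and pocket3 below 0.006 m and z of vial_white_center in the frame of pocket3 below 0.01 m and angle between vial_white_center's own z axis and vertical below 0.12 rad and contact force between each of the fingers, cover and vial_white below 0.1 N and horizontal distance between cover_center and rack_top below 0.03 m and height (world z) of cover between 0.08 and 0.15 m and angle between cover's own z axis and vertical below 0.14 rad and angle between the y axis of cover and the y axis of rack_top, either way round below 0.22 rad and contact force between the fingers and cover above 1 N and linear speed of cover below 0.03 m/s and contact force between cover and vial_red below 0.1 N and contact force between cover and vial_blue below 0.1 N and contact force between cover and rack below 0.1 N and contact force between cover and stack below 0.1 N); the arm keeps its last pose, push and grip.
It fails at once if the beaker, white bottle, steel weight or brass scoop is shoved more than 25 mm (distance of any of beaker, bottle, weight, scoop from where it was at the start of the episode above 0.025 m).
It fails at once if the white-capped vial is pulled out of its pocket (distance of vial_white_center from where it was at the start of the episode above 0.015 m).
It fails at once if a vial is knocked over (angle between any of vial_red_center, vial_blue_center, vial_white_center's own z axis and vertical above 0.8 rad).
It fails at once if the cover bumps the vials or the rack (contact force between cover and vial_red above 1.5 N or contact force between cover and vial_blue above 1.5 N or contact force between cover and vial_white above 1.5 N or contact force between cover and rack above 1.5 N).
It also fails if it takes over 70 s, if anything falls off the work surface, if the arm or the gripper's body presses on something with over 40 N, if the wrist force passes 120 N, or if a joint passes its speed limit or range.

## Working session

There is one attempt and no reset: what is moved stays moved. The work goes in short steps, Python scripts to look and compute and a shell command to move; the robot and the scene stay as the last step left them, time stands still between calls to the robot, and variables do not carry over. Pictures are saved under pics/ and viewed, on a budget of 10 in all, crops included, one or two more only if the job needs it, and the job is handed in when it is done.

```bash
mkdir -p pics; cat > h.py <<'E'
from cell import *
import numpy as np, cv2
from scipy.spatial.transform import Rotation as R
def ray(cm,u,v):
    K=np.array(cm["mtx"],float);T=np.array(cm["T"],float)
    p=np.array([(u-K[0,2])/K[0,0],(v-K[1,2])/K[1,1]]);q=p.copy()
    for _ in range(20): q=p/(1+cm["k1"]*(q@q))
    return T[:3,3],T[:3,:3]@np.array([q[0],q[1],1])
def onz(cm,u,v,z):
    o,d=ray(cm,u,v); return o+d*(z-o[2])/d[2]
def proj(cm,P):
    K=np.array(cm["mtx"],float);T=np.array(cm["T"],float)
    c=T[:3,:3].T@(np.array(P)-T[:3,3]);q=c[:2]/c[2];q=q*(1+cm["k1"]*(q@q))
    return K[0,0]*q[0]+K[0,2],K[1,1]*q[1]+K[1,2]
def save(name,im): cv2.imwrite("pics/"+name+".png",im[...,::-1])
def rel(target,yaw=None):
    "shift in tool axes (cm) to TCP target from measured pose"
    s=read_state();r=R.from_euler('xyz',s["tool_rot"])
    return r.inv().apply(np.array(target)-s["eef_pos"])/10
E
python3 - <<'E'
from h import *
s=read_state();print(s)
try: print(grasp_offset)
except Exception as e: print(e)
for n in("top","scene"):
    im=get_image(n);np.save(n,im);save(n+"0",im)
    c=camera_model(n);print(n,c)
E
```

```text
{'clock': 0.0, 'qpos': array([-1.20077729,  0.62934322,  0.03841342,  1.51836683, -0.0269908 ,
        0.99629595, -0.01999982]), 'qd': array([ 2.13768509e-03,  1.05088780e-03, -6.27726665e-04, -7.05831488e-05,
        1.75081106e-03,  3.65392266e-04,  1.92240567e-04]), 'tau': array([-9.99206786e-04, -5.63391244e+01,  1.22603405e+00, -1.93443096e+01,
        1.10029976e-02,  1.04491721e-02, -6.17382028e-06]), 'eef_pos': array([274.09707835, 588.69354956, 230.39082558]), 'tool_rot': array([-3.13969652e+00,  1.58267045e-05,  2.70580194e+00]), 'force': array([ 0.56111068, -0.7598164 , -1.3943711 ]), 'torque': array([ 0.00550522,  0.00939063, -0.02184661]), 'width': 85.63561262852762}
18.700000000000003
top {'mtx': array([[494.55908596,   0.        , 325.71363801],
       [  0.        , 494.55908596, 236.08942725],
       [  0.        ,   0.        ,   1.        ]]), 'k1': -0.08015111862097782, 'T': array([[-2.36786768e-02, -9.98802274e-01,  4.28174944e-02,
         5.20674193e+02],
       [-9.99712705e-01,  2.34974761e-02, -4.73034298e-03,
         2.45961743e+01],
       [ 3.71857428e-03, -4.29172014e-02, -9.99071712e-01,
         8.86135110e+02],
       [ 0.00000000e+00,  0.00000000e+00,  0.00000000e+00,
         1.00000000e+00]])}
scene {'mtx': array([[466.61352534,   0.        , 315.93111345],
       [  0.        , 466.61352534, 242.03877046],
       [  0.        ,   0.        ,   1.        ]]), 'k1': 0.009713842734214872, 'T': array([[-7.95296488e-01,  4.99169212e-01, -3.43996502e-01,
         8.31429221e+02],
       [ 6.06217483e-01,  6.56691867e-01, -4.48615822e-01,
         3.33894944e+02],
       [ 1.96449887e-03, -5.65319281e-01, -8.24869839e-01,
         7.01977228e+02],
       [ 0.00000000e+00,  0.00000000e+00,  0.00000000e+00,
         1.00000000e+00]])}
```

View pics/top0.png

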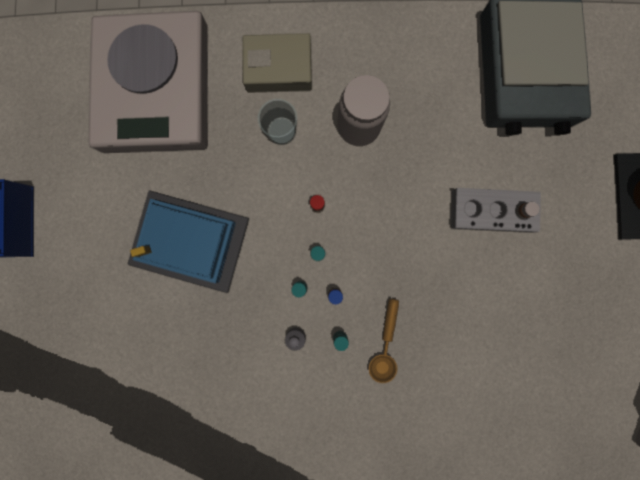

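View pics/scene0.png

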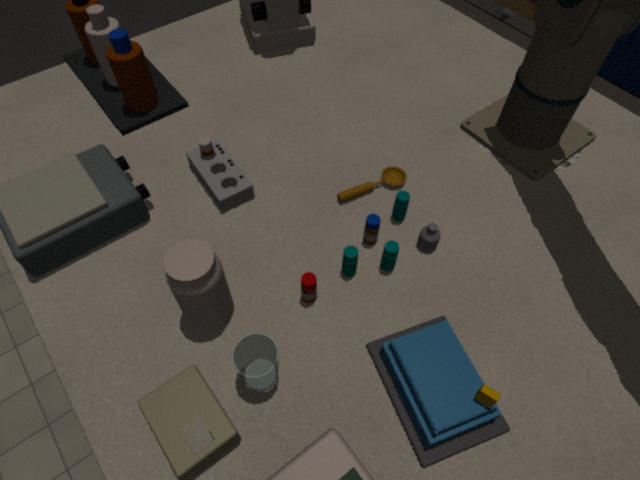

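The top view shows the red cap at (317,203). Blue-like caps are at (335,296), blue, and at (317,253), (299,289) and (341,342), all turquoise. Only (335,296) is truly blue, so that is the one. The rack pockets are at about (473,209), (498,210) and (531,210), with one dot at the left. The yellow lug is at (141,251). Next I'll measure and make one confirming crop.

```bash
cat > m.py <<'E'
from h import *
def mask(im,lo,hi,box=None,minA=12):
    h=cv2.cvtColor(im,cv2.COLOR_RGB2HSV);m=cv2.inRange(h,lo,hi)
    if box: z=np.zeros_like(m);x0,y0,x1,y1=box;z[y0:y1,x0:x1]=1;m*=z
    n,l,st,ce=cv2.connectedComponentsWithStats(m)
    return sorted([(st[i,4],*ce[i].round(1),st[i,2],st[i,3]) for i in range(1,n) if st[i,4]>=minA],reverse=True)[:3],m
E
python3 - <<'E'
from m import *
S={n:np.load(n+".npy") for n in("top","scene")};C={n:camera_model(n) for n in S}
for nm,lo,hi,bt,bs in(("red",(0,150,60),(8,255,255),(300,185,335,220),(290,265,325,310)),("blue",(110,120,50),(125,255,255),(320,280,350,312),(355,205,385,250)),("lug",(18,120,80),(32,255,255),(120,235,160,265),(470,380,505,410))):
  for n,b in(("top",bt),("scene",bs)):
    r,_=mask(S[n],lo,hi,b); print(nm,n,r)
    if r: print([onz(C[n],r[0][1],r[0][2],z).round(1) for z in((62,55) if nm!="lug" else (92,85))])
# rack + base plate
t=S["top"];C=C["top"]
g=cv2.cvtColor(t,cv2.COLOR_RGB2GRAY)
h=cv2.cvtColor(t,cv2.COLOR_RGB2HSV)
_,m=mask(t,(100,110,60),(112,255,255),(125,185,255,295))
m=cv2.morphologyEx(m,cv2.MORPH_OPEN,np.ones((3,3)))
c=max(cv2.findContours(m,0,1)[0],key=cv2.contourArea);r=cv2.minAreaRect(c);print("coverblue",r)
for z in(38,60):
  P=np.array([onz(C,*p,z)[:2] for p in cv2.boxPoints(r)]);print(z,P.round(),P.mean(0),[np.linalg.norm(P[i]-P[i-1]).round() for i in range(4)])
print("HSV rack",h[195,460],h[225,510],"table",h[180,500],h[250,500],"plate",h[280,215])
# crop composite
a=cv2.resize(t[180:360,270:410],(560,720)[:2] if 0 else (467,600),interpolation=cv2.INTER_CUBIC)
b=cv2.resize(t[180:240,445:550],(330,189),interpolation=cv2.INTER_CUBIC);d=cv2.resize(t[180:300,115:255],(330,283),interpolation=cv2.INTER_CUBIC)
o=np.zeros((600,797,3),np.uint8);o[:,:467]=a;o[:189,467:]=b;o[200:483,467:]=d;save("crop",np.clip(o*1.6,0,255).astype(np.uint8))
E
```

```text
red top [(np.int32(160), np.float64(316.7), np.float64(202.3), np.int32(14), np.int32(14))]
[array([612.9,  34.4,  62. ]), array([613.7,  34.5,  55. ])]
red scene [(np.int32(142), np.float64(308.1), np.float64(278.8), np.int32(15), np.int32(14))]
[array([617. ,  34.3,  62. ]), array([614.6,  31. ,  55. ])]
blue top [(np.int32(147), np.float64(335.0), np.float64(296.3), np.int32(13), np.int32(14))]
[array([455.5,   7.6,  62. ]), array([455. ,   7.5,  55. ])]
blue scene []
lug top [(np.int32(102), np.float64(137.3), np.float64(251.1), np.int32(14), np.int32(11))]
[array([537.5, 327. ,  92. ]), array([537.7, 329.7,  85. ])]
lug scene [(np.int32(164), np.float64(490.5), np.float64(392.2), np.int32(20), np.int32(18))]
[array([539.9, 326.9,  92. ]), array([536.6, 326.8,  85. ])]
coverblue ((182.96275329589844, 240.43408203125), (85.91368103027344, 63.16395950317383), 15.5241117477417)
38 [[525. 355.]
 [630. 324.]
 [586. 180.]
 [482. 211.]] [555.50824677 267.59471678] [np.float64(150.0), np.float64(109.0), np.float64(151.0), np.float64(108.0)]
60 [[524. 347.]
 [627. 317.]
 [584. 176.]
 [483. 206.]] [554.60467708 261.29151358] [np.float64(146.0), np.float64(107.0), np.float64(147.0), np.float64(106.0)]
HSV rack [ 10  14 110] [  5  14 112] table [ 17  36 113] [ 16  38 114] plate [102 116  90]
```

View pics/crop.png

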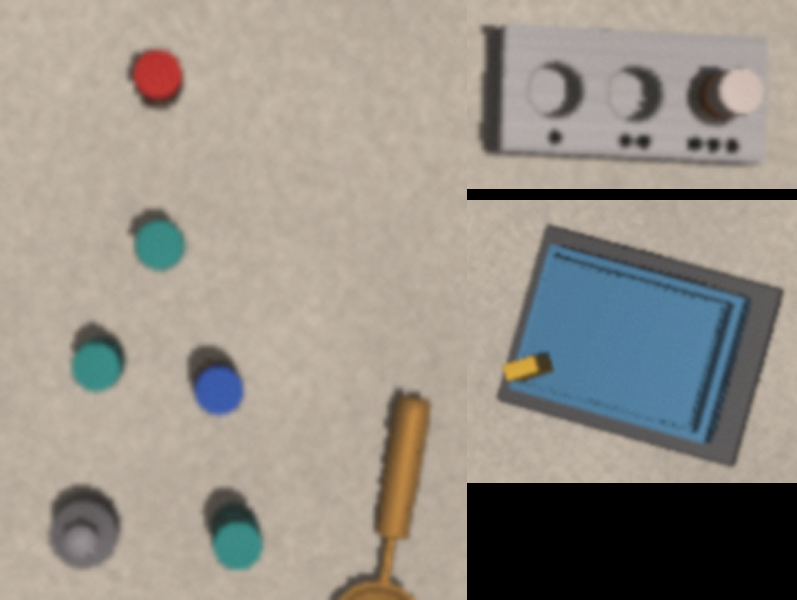

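The crop confirms the true blue vial at top-image (335,296) and one dot at the left pocket. The cover measures 150×109 mm, and the predicted lug position (538,327) matches the measured one. Now the rack.

```bash
python3 - <<'E'
from m import *
t=np.load("top.npy");C=camera_model("top")
h=cv2.cvtColor(cv2.GaussianBlur(t,(3,3),0),cv2.COLOR_RGB2HSV)
m=((h[...,1]<26)&(h[...,2]>85)).astype(np.uint8);b=np.zeros_like(m);b[180:240,445:550]=1;m*=b
m=cv2.morphologyEx(m,cv2.MORPH_CLOSE,np.ones((9,9)));m=cv2.morphologyEx(m,cv2.MORPH_OPEN,np.ones((5,5)))
c=max(cv2.findContours(m,0,1)[0],key=cv2.contourArea);r=cv2.minAreaRect(c);print(r)
P=np.array([onz(C,*p,35)[:2] for p in cv2.boxPoints(r)]);print(P.round(),P.mean(0),[np.linalg.norm(P[i]-P[i-1]).round() for i in range(4)])
for p in((473.3,208.3),(498.5,209.6)):print(onz(C,*p,35).round(1))
r_,_=mask(t,(0,0,150),(179,60,255),(520,195,545,220));print(r_,[onz(C,*q[1:3],72) for q in r_[:1]])
for n,p,z in(("bottle",(365,95),160),("beaker",(279,125),0),("weight",(295,340),50),("scoopend",(393,300),5)):print(n,onz(C,*p,z).round())
s=read_state();print("to red",rel((613,33.5,150)),s["tool_rot"])
E
```

```text
((497.9879150390625, 209.260986328125), (83.84921264648438, 40.29557418823242), 2.642545223236084)
[[ 567. -204.]
 [ 637. -210.]
 [ 628. -360.]
 [ 557. -353.]] [ 597.05214703 -282.00530252] [np.float64(149.0), np.float64(70.0), np.float64(150.0), np.float64(71.0)]
[ 599.5 -237.6   35. ]
[ 596.4 -282.3   35. ]
[] []
bottle [762. -43. 160.]
beaker [763. 101.   0.]
weight [383.  76.  50.]
scoopend [442. -97.   5.]
to red [-54.16111893 -36.01993003   8.11034383] [-3.13992741e+00 -7.35533808e-06  2.70582965e+00]
```

```bash
python3 -m jog '{"angular":[[0,0,10],[0,0,20],[0,0,30],[0,0,40],[0,0,50]],"travel":[[-5,-3.3,0],[-10,-6.6,0],[-15,-10,0],[-20,-13.3,0],[-25,-16.6,0]],"fingers":[0.25,0.25,0.25,0.25,0.25]}'; python3 -c "
from h import *
print(rel((613,33.5,150)),np.degrees(read_state()['tool_rot']))"
```

```text
clock: 0.72
eef_pos: [431.6, 331.5, 231.2]
tool_rot: [-3.141, -0.0, 1.827]
force: [1.0, -0.2, 0.1]
width: 64.1
[-33.42764985   9.98646811   8.11711804] [-1.79991138e+02 -4.72502343e-04  1.04706990e+02]
```

```bash
python3 -m jog '{"angular":[[0,0,9],[0,0,18.5],[0,0,18.5],[0,0,18.5],[0,0,18.5]],"travel":[[-5.6,1.7,0],[-11.2,3.4,0],[-16.8,5,0],[-22.4,6.7,2],[-28,8.4,4]],"fingers":[0.25,0.25,0.25,0.25,0.25]}'; python3 -c "
from h import *
t=get_image('wrist');np.save('w',t);save('w1',t)
c=camera_model('wrist');print(proj(c,(613,33.5,62)))
print(rel((613,33.5,150)),np.degrees(read_state()['tool_rot']))"
```

```text
clock: 1.35
eef_pos: [585.4, 83.4, 190.7]
tool_rot: [3.141, -0.0, 1.511]
force: [1.5, -0.0, 0.4]
width: 64.2
(np.float64(362.87661593175756), np.float64(269.57339180455807))
[-3.64201039  2.73120563  3.89764456] [179.87775311   0.46849914  85.93441805]
```

View pics/w1.png

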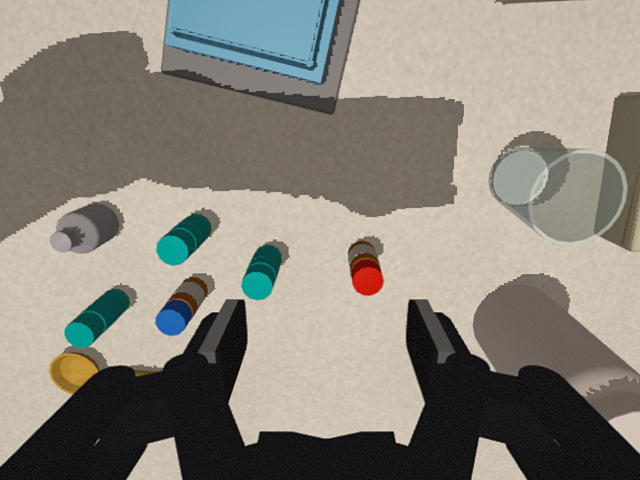

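The wrist view shows the red cap at (368,281), with blue at (173,319) among the turquoise ones and the beaker and bottle to the right. The arm may still have been settling, so I'll move on and re-measure.

```bash
python3 -m jog '{"angular":[[0,0,0],[0,0,0],[0,0,0],[0,0,0]],"travel":[[-2,1.5,2],[-3.6,2.7,4],[-3.6,2.7,6],[-3.6,2.7,6]],"fingers":[0.25,0.25,0.25,0.25]}'; cat > v.py <<'E'
from m import *
import sys
def cap(lo,hi,z,near):
    t=get_image('wrist');c=camera_model('wrist')
    r,_=mask(t,lo,hi,None,60)
    for q in r:
        p=onz(c,q[1],q[2],z); print(q,p.round(1),"near",np.linalg.norm(p[:2]-near).round(1))
    return t
E
python3 - <<'E'
from v import *
t=cap((0,180,60),(8,255,255),58,(613,33.5));print(read_state()['eef_pos'],read_state()['tool_rot'],rel((613,33.5,28)))
E
```

```text
clock: 1.9
eef_pos: [607.8, 47.1, 129.6]
tool_rot: [-3.137, 0.0, 1.51]
force: [-0.8, 0.1, 0.5]
width: 63.8
(np.int32(1333), np.float64(338.8), np.float64(267.1), np.int32(40), np.int32(46)) [614.9  36.4  58. ] near 3.5
[608.67853386  47.35278375 130.70663423] [-3.13953026e+00  1.16332559e-04  1.51036337e+00] [-1.3554547   0.53620462 10.26973715]
```

```bash
python3 -m jog '{"angular":[[0,0,0],[0,0,0],[0,0,0],[0,0,0],[0,0,0]],"travel":[[-1.2,0.6,0],[-1.2,0.6,3],[-1.2,0.6,6],[-1.2,0.6,8],[-1.2,0.6,8]],"fingers":[0.25,0.25,0.25,0.25,0.25]}'; python3 - <<'E'
from v import *
print(rel((614,34.5,28)));t=get_image('wrist');save('w2',t)
E
```

```text
clock: 2.58
eef_pos: [614.1, 34.3, 50.5]
tool_rot: [-3.14, 0.0, 1.51]
force: [0.3, -0.4, -0.2]
width: 64.0
[ 0.02185907 -0.00713311  2.24654982]
```

View pics/w2.png

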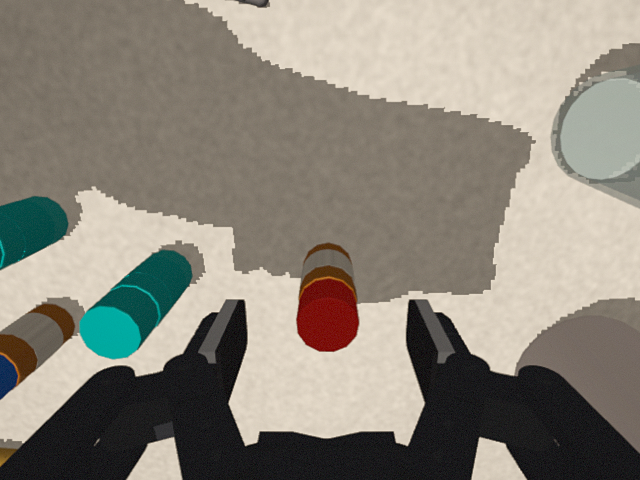

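The red cap (328,322) is centred between the fingertips (236 and 417, mid 327). Descend and close.

```bash
python3 -m jog '{"angular":[[0,0,0],[0,0,0],[0,0,0],[0,0,0],[0,0,0]],"travel":[[0,0,1.2],[0,0,2.2],[0,0,2.2],[0,0,2.2],[0,0,2.2]],"fingers":[0.25,0.25,0.8,0.8,0.8]}'; python3 -m jog '{"angular":[[0,0,0],[0,0,0],[0,0,0],[0,0,0],[0,0,0]],"travel":[[0,0,0],[0,0,0],[0,0,-2],[0,0,-6],[0,0,-10]],"fingers":[0.8,0.8,0.8,0.8,0.8]}';  python3 - <<'E'
from v import *
print(rel((600,-237,128)),np.degrees(read_state()['tool_rot']))
E
```

```text
clock: 3.25
eef_pos: [615.0, 34.7, 29.7]
tool_rot: [3.141, -0.0, 1.51]
force: [1.2, 0.6, -1.0]
width: 23.6
clock: 3.88
eef_pos: [614.6, 34.6, 131.3]
tool_rot: [3.141, 0.0, 1.51]
force: [0.4, -0.4, 0.3]
width: 24.1
[-27.19996293   0.18902922   0.33420112] [1.79988410e+02 2.38751582e-03 8.65176292e+01]
```

```bash
python3 -m jog '{"angular":[[0,0,0],[0,0,0],[0,0,0],[0,0,0],[0,0,0]],"travel":[[-5.4,0,0],[-10.8,0,0],[-16.2,0.1,0],[-21.6,0.2,0],[-27.2,0.2,0]],"fingers":[0.8,0.8,0.8,0.8,0.8]}'; python3 -m jog '{"angular":[[0,0,0],[0,0,0],[0,0,0]],"travel":[[0,0,0],[0,0,0],[0,0,0]],"fingers":[0.8,0.8,0.8]}'; python3 - <<'E'
from v import *
t=get_image('wrist');c=camera_model('wrist');save('w3',t);np.save('w3',t)
print(proj(c,(600,-237,35)),proj(c,(597,-282,35)),proj(c,(594,-327,72)))
print(rel((600,-237,128)),np.degrees(read_state()['tool_rot']))
E
```

```text
clock: 4.5
eef_pos: [600.3, -238.4, 130.7]
tool_rot: [3.14, 0.0, 1.511]
force: [0.6, 0.7, -0.3]
width: 23.7
clock: 4.88
eef_pos: [600.8, -234.7, 129.6]
tool_rot: [3.141, -0.001, 1.513]
force: [0.1, -0.6, -1.2]
width: 24.1
(np.float64(326.04972086153924), np.float64(242.2359752275692)) (np.float64(325.461259345354), np.float64(304.29786206179443)) (np.float64(324.74985212898787), np.float64(395.94941870255445))
[-0.22808504 -0.06656687  0.15279661] [ 1.79990466e+02 -6.34133729e-02  8.66850130e+01]
```

View pics/w3.png

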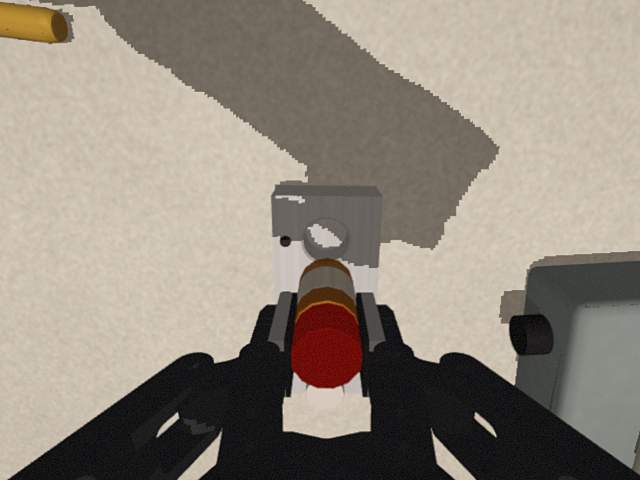

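The pocket-1 mouth is at about (326,239), the rack's end edge at v≈196 and the held cap top at (327,352). Compare numerically.

```bash
python3 - <<'E'
from m import *
c=camera_model('wrist');s=read_state();print(s['eef_pos'])
for p in((326,239),(303,239),(349,239),(327,196),(272,196),(382,196)):print(p,onz(c,*p,35).round(1))
for z in(158,162):print("cap",onz(c,327,352,z).round(1),onz(c,292,352,z).round(1),onz(c,362,352,z).round(1))
t=np.load('w3.npy');g=cv2.cvtColor(t,cv2.COLOR_RGB2GRAY)
print(g[205:275:2,326],g[240,262:392:2], g[180:204,326])
E
```

```text
[ 600.79609366 -234.76313357  129.53060033]
(326, 239) [ 600.1 -234.8   35. ]
(303, 239) [ 585.2 -233.9   35. ]
(349, 239) [ 615.  -235.6   35. ]
(327, 196) [ 602.4 -206.5   35. ]
(272, 196) [ 568.1 -204.5   35. ]
(382, 196) [ 636.7 -208.5   35. ]
cap [ 600.6 -234.1  158. ] [ 588.5 -233.4  158. ] [ 612.6 -234.8  158. ]
cap [ 600.7 -231.3  162. ] [ 589.  -230.6  162. ] [ 612.4 -232.   162. ]
[103  99 103 101 103 101  93  99 104 100  99 111 200 197 195 194 194 194
 193 192 196 144  96  84  89  92  81  49  44  53  57  89  98  94  98] [198 198 196 197 200 200 194 193 193  58  36  44  39  47  51 112 112 113
 113 106 138  86  84  93 105  99 153 198 194 197 199 196 194 194 195 194
 193 196 194 115  97  89  81  83  95 101 103 103 100  99  99 101 103 102
  99 101 101 103 100 101 110 111 110 109 154] [113 106 109 106 110  95  90  87  88  88  86  92  85  86  87  87 101 101
 102 105 100 102 102 105]
```

```bash
python3 -m jog '{"angular":[[0,0,0],[0,0,0],[0,0,0],[0,0,0],[0,0,0]],"travel":[[-0.32,-0.08,0],[-0.32,-0.08,3],[-0.32,-0.08,5.5],[-0.32,-0.08,6.4],[-0.32,-0.08,7]],"fingers":[0.8,0.8,0.8,0.8,0.8]}';python3 -m jog '{"angular":[[0,0,0],[0,0,0]],"travel":[[0,0,0.5],[0,0,0.5]],"fingers":[0.8,0.8]}'; python3 - <<'E'
from v import *
print(rel((600.2,-238,40)),read_state()['force'])
E
```

```text
clock: 5.55
eef_pos: [598.9, -239.1, 63.1]
tool_rot: [-3.14, -0.002, 1.511]
force: [-12.3, 8.0, 50.7]
width: 23.7
clock: 5.8
eef_pos: [600.1, -238.8, 55.2]
tool_rot: [3.14, -0.001, 1.511]
force: [1.0, 2.3, 0.5]
width: 23.4
[8.10678186e-02 7.04814772e-04 1.51692230e+00] [0.97691654 2.26174033 0.54693419]
```

```bash
python3 -m jog '{"angular":[[0,0,0],[0,0,0]],"travel":[[0.1,0,0.4],[0.1,0,0.8]],"fingers":[0.8,0.8]}'; python3 - <<'E'
from v import *
print(rel((600.2,-238,40)),read_state()['force']);t=get_image('wrist')
save('w4',t)
E
```

```text
clock: 6.05
eef_pos: [599.9, -238.7, 46.1]
tool_rot: [3.141, -0.0, 1.511]
force: [1.6, 3.3, 1.7]
width: 23.8
[0.06783867 0.02317304 0.60934773] [1.5630385  3.2591186  1.73860215]
```

View pics/w4.png

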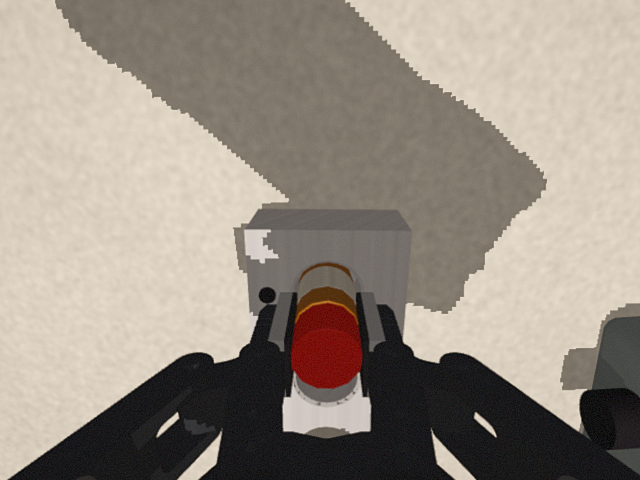

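The vial is inside the pocket, upright, with the cap at (327,352) unmoved in the hand. Lower the last 6 mm.

```bash
python3 -m jog '{"angular":[[0,0,0],[0,0,0],[0,0,0]],"travel":[[0.1,0,0.3],[0.1,0,0.5],[0.1,0,0.6]],"fingers":[0.8,0.8,0.8]}'; python3 -m jog '{"angular":[[0,0,0],[0,0,0],[0,0,0]],"travel":[[0,0,0],[0,0,0],[0,0,0]],"fingers":[0.8,0.4,0.25]}'
```

```text
clock: 6.48
eef_pos: [599.3, -238.1, 40.1]
tool_rot: [-3.141, 0.0, 1.51]
force: [0.6, 2.5, 0.7]
width: 23.8
clock: 6.85
eef_pos: [598.7, -239.0, 40.3]
tool_rot: [-3.141, 0.001, 1.51]
force: [-0.5, 0.8, -0.1]
width: 59.1
```

```bash
python3 -m jog '{"angular":[[0,0,0],[0,0,0],[0,0,0],[0,0,0]],"travel":[[0,0,-4],[0,0,-8],[2,0,-10],[2.7,0,-10]],"fingers":[0.25,0.25,0.25,0.25]}'; python3 - <<'E'
from v import *
t=get_image('wrist');c=camera_model('wrist');save('w5',t)
r,_=mask(t,(0,180,60),(8,255,255),None,60);print(r,onz(c,*r[0][1:3],69),proj(c,(600,-236.5,72)))
print(rel((455.5,8,130)),np.degrees(read_state()['tool_rot']),read_state()['eef_pos'])
E
```

```text
clock: 7.35
eef_pos: [602.1, -210.5, 141.9]
tool_rot: [3.138, 0.0, 1.511]
force: [0.1, 0.5, -1.2]
width: 63.9
[(np.int32(1378), np.float64(323.5), np.float64(288.3), np.int32(39), np.int32(46))] [ 597.69968074 -233.0633855    69.        ] (np.float64(327.6042356433472), np.float64(295.43073648837077))
[ 20.83233225 -15.82545956   1.0559305 ] [ 1.79976066e+02 -5.68783269e-02  8.66424401e+01] [ 601.27706017 -209.24438802  140.41860082]
```

View pics/w5.png

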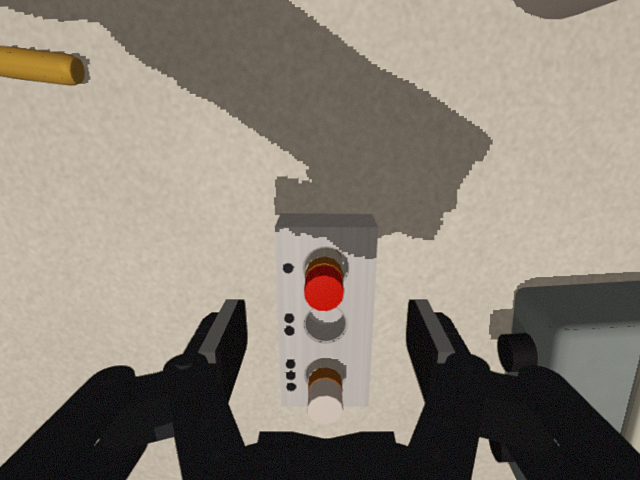

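Red stands seated in pocket one (cap at (324,291), same geometry as white at (325,407)), and pocket two is empty at (324,324). On to blue.

```bash
python3 -m jog '{"angular":[[0,0,0],[0,0,0],[0,0,0],[0,0,0],[0,0,0]],"travel":[[4,-3.2,0],[8.4,-6.4,0],[12.6,-9.6,0],[16.8,-12.8,0],[20.8,-15.8,1]],"fingers":[0.25,0.25,0.25,0.25,0.25]}'; python3 -m jog '{"angular":[[0,0,0],[0,0,0],[0,0,0]],"travel":[[0,0,0],[0,0,0],[0,0,0]],"fingers":[0.25,0.25,0.25]}'; python3 - <<'E'
from v import *
t=cap((110,180,60),(125,255,255),58,(455.5,8));np.save('w6',t);print(rel((455.5,8,28)),read_state()['eef_pos'],read_state()['tool_rot'])
E
```

```text
clock: 8.02
eef_pos: [454.5, 6.7, 129.6]
tool_rot: [-3.141, 0.001, 1.51]
force: [1.1, 0.7, -0.0]
width: 63.7
clock: 8.4
eef_pos: [456.6, 4.5, 130.1]
tool_rot: [3.141, 0.001, 1.508]
force: [0.1, -0.1, 0.0]
width: 64.1
[ 0.33614536 -0.13217622 10.21643748] [456.5590675    4.64286464 130.1675776 ] [3.14106216e+00 7.57210622e-04 1.50802822e+00]
```

```bash
python3 - <<'E'
from v import *
t=np.load('w6.npy');c=camera_model('wrist')
r,_=mask(t,(106,170,60),(125,255,255),None,60)
for q in r: print(q,onz(c,*q[1:3],58).round(1))
print(proj(c,(455.5,8,58)))
E
```

```text
(np.int32(1392), np.float64(323.2), np.float64(243.2), np.int32(39), np.int32(45)) [454.6   9.6  58. ]
(np.float64(324.94741582440844), np.float64(245.65738704908225))
```

```bash
python3 -m jog '{"angular":[[0,0,0],[0,0,0],[0,0,0],[0,0,0],[0,0,0]],"travel":[[0.32,-0.17,0],[0.32,-0.17,4],[0.32,-0.17,7],[0.32,-0.17,9.4],[0.32,-0.17,10.1]],"fingers":[0.25,0.25,0.25,0.25,0.25]}'; python3 -m jog '{"angular":[[0,0,0],[0,0,0],[0,0,0],[0,0,0],[0,0,0]],"travel":[[0,0,0.1],[0,0,0.1],[0,0,0.1],[0,0,0.1],[0,0,0.1]],"fingers":[0.25,0.8,0.8,0.8,0.8]}';python3 -m jog '{"angular":[[0,0,0],[0,0,0],[0,0,0],[0,0,0],[0,0,0]],"travel":[[0,0,0],[0,0,-2],[0,0,-6],[0,0,-10],[0,0,-11]],"fingers":[0.8,0.8,0.8,0.8,0.8]}';  python3 - <<'E'
from v import *
print(rel((597,-282,139)),np.degrees(read_state()['tool_rot']))
E
```

```text
clock: 9.07
eef_pos: [453.7, 9.0, 27.9]
tool_rot: [-3.139, -0.0, 1.509]
force: [0.7, 1.0, -0.1]
width: 64.5
clock: 9.7
eef_pos: [454.9, 9.4, 28.9]
tool_rot: [3.14, -0.0, 1.51]
force: [-0.5, 0.4, 6.5]
width: 23.8
clock: 10.32
eef_pos: [455.5, 9.5, 140.3]
tool_rot: [3.138, -0.001, 1.511]
force: [-0.2, -0.5, -1.0]
width: 23.6
[-28.2457906   15.87321214   0.17844696] [ 1.79772776e+02 -3.36196579e-02  8.65502953e+01]
```

```bash
python3 -m jog '{"angular":[[0,0,0],[0,0,0],[0,0,0],[0,0,0],[0,0,0]],"travel":[[-5,2.8,0],[-10,5.6,0],[-15,8.4,0],[-20,11.2,0],[-25,14,0]],"fingers":[0.8,0.8,0.8,0.8,0.8]}'; python3 -m jog '{"angular":[[0,0,0],[0,0,0],[0,0,0],[0,0,0]],"travel":[[-2,1.1,0],[-3.2,1.9,0],[-3.2,1.9,0],[-3.2,1.9,0]],"fingers":[0.8,0.8,0.8,0.8]}'; python3 - <<'E'
from v import *
t=get_image('wrist');c=camera_model('wrist');save('w7',t);np.save('w7',t)
print(proj(c,(597,-282,35)))
r,_=mask(t,(106,170,60),(125,255,255),None,60);print(r)
r,_=mask(t,(0,180,60),(8,255,255),None,60);print(r,onz(c,*r[0][1:3],69))
print(rel((597,-282,139)),read_state()['eef_pos'],np.degrees(read_state()['tool_rot']))
E
```

```text
clock: 10.95
eef_pos: [579.1, -249.8, 137.0]
tool_rot: [-3.14, -0.001, 1.51]
force: [0.7, 0.7, -0.5]
width: 24.0
clock: 11.45
eef_pos: [595.7, -279.8, 137.8]
tool_rot: [-3.14, -0.002, 1.512]
force: [-0.3, 1.2, -0.7]
width: 24.0
(np.float64(329.1938030173176), np.float64(237.89895118204453))
[(np.int32(4643), np.float64(326.1), np.float64(350.9), np.int32(71), np.int32(84))]
[(np.int32(1408), np.float64(328.1), np.float64(179.3), np.int32(44), np.int32(47))] [ 598.74149584 -236.53736053   69.        ]
[-0.21674272  0.12985834 -0.09423129] [ 595.83052826 -279.75838721  138.06217205] [-1.79952739e+02 -9.02032118e-02  8.66262867e+01]
```

View pics/w7.png

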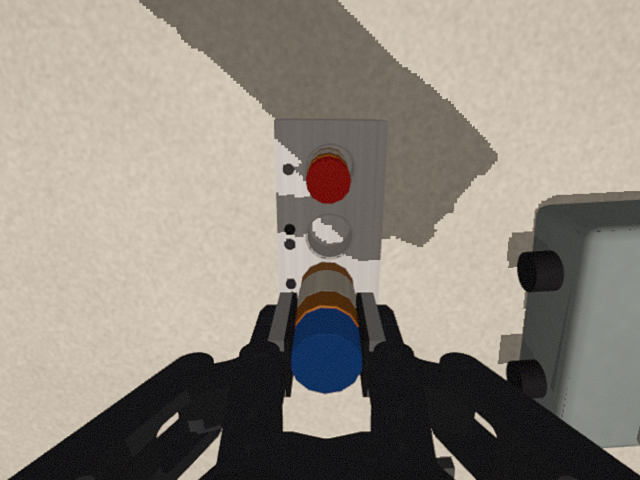

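Pocket two is at (329,235), the held blue cap top at (326,357) and seated red at (328,180). I'll aim the TCP at (597.2,-280.6).

```bash
python3 -m jog '{"angular":[[0,0,0],[0,0,0],[0,0,0],[0,0,0],[0,0,0]],"travel":[[-0.08,0.14,0],[-0.08,0.14,3],[-0.08,0.14,5.5],[-0.08,0.14,6.7],[-0.08,0.14,6.7]],"fingers":[0.8,0.8,0.8,0.8,0.8]}'; python3 -c "
from h import *
print(rel((597.2,-280.6,68)),read_state()['force'])"
```

```text
clock: 12.12
eef_pos: [597.0, -282.1, 70.7]
tool_rot: [-3.14, -0.001, 1.511]
force: [0.2, -0.7, 0.4]
width: 23.9
[0.15528828 0.00870774 0.27464501] [ 0.15508954 -0.68100663  0.41693651]
```

```bash
python3 -m jog '{"angular":[[0,0,0],[0,0,0],[0,0,0],[0,0,0],[0,0,0]],"travel":[[0.15,0,0],[0.15,0,0.3],[0.15,0,0.6],[0.15,0,0.9],[0.15,0,1.2]],"fingers":[0.8,0.8,0.8,0.8,0.8]}'
```

```text
clock: 12.75
eef_pos: [597.4, -281.2, 59.1]
tool_rot: [-3.142, -0.0, 1.51]
force: [0.3, -0.1, -0.1]
width: 23.7
```

Entered cleanly with no force. Lower to 39.5 and release.

```bash
python3 -m jog '{"angular":[[0,0,0],[0,0,0],[0,0,0],[0,0,0],[0,0,0]],"travel":[[0,0,0.6],[0,0,1.2],[0,0,1.6],[0,0,1.9],[0,0,1.9]],"fingers":[0.8,0.8,0.8,0.8,0.8]}';python3 -m jog '{"angular":[[0,0,0],[0,0,0],[0,0,0]],"travel":[[0,0,0],[0,0,0],[0,0,0]],"fingers":[0.8,0.4,0.25]}';python3 -m jog '{"angular":[[0,0,0],[0,0,0],[0,0,0],[0,0,0],[0,0,0]],"travel":[[0,0,-3],[0,0,-7],[0,0,-12],[3,0,-15],[7,0,-15]],"fingers":[0.25,0.25,0.25,0.25,0.25]}';python3 -m jog '{"angular":[[0,0,0],[0,0,0]],"travel":[[0,0,0],[0,0,0]],"fingers":[0.25,0.25]}'; python3 - <<'E'
from v import *
t=get_image('wrist');c=camera_model('wrist');save('w8',t)
r,_=mask(t,(106,170,60),(125,255,255),None,60);print(r,onz(c,*r[0][1:3],69))
r,_=mask(t,(0,180,60),(8,255,255),None,60);print(r,onz(c,*r[0][1:3],69))
print(rel((538,327,180)),np.degrees(read_state()['tool_rot']),read_state()['eef_pos'])
E
```

```text
clock: 13.38
eef_pos: [597.3, -281.1, 40.0]
tool_rot: [-3.141, -0.0, 1.51]
force: [-0.5, -0.1, -0.8]
width: 23.7
clock: 13.75
eef_pos: [597.6, -281.2, 40.5]
tool_rot: [3.141, 0.0, 1.51]
force: [-1.0, -0.1, -0.2]
width: 59.7
clock: 14.38
eef_pos: [603.2, -212.9, 193.8]
tool_rot: [3.135, 0.002, 1.508]
force: [1.2, 0.8, -0.7]
width: 64.2
clock: 14.62
eef_pos: [601.5, -211.7, 190.4]
tool_rot: [-3.141, 0.001, 1.51]
force: [0.3, -0.0, -0.5]
width: 64.1
[(np.int32(876), np.float64(327.1), np.float64(311.1), np.int32(31), np.int32(37))] [ 597.18892168 -280.47211802   69.        ]
[(np.int32(953), np.float64(324.9), np.float64(257.6), np.int32(33), np.int32(39))] [ 598.26080643 -236.26514378   69.        ]
[53.46350606 -9.64666764  0.96889238] [-1.79987579e+02  6.62299106e-02  8.64622937e+01] [ 601.29578714 -212.55739671  190.28600479]
```

View pics/w8.png

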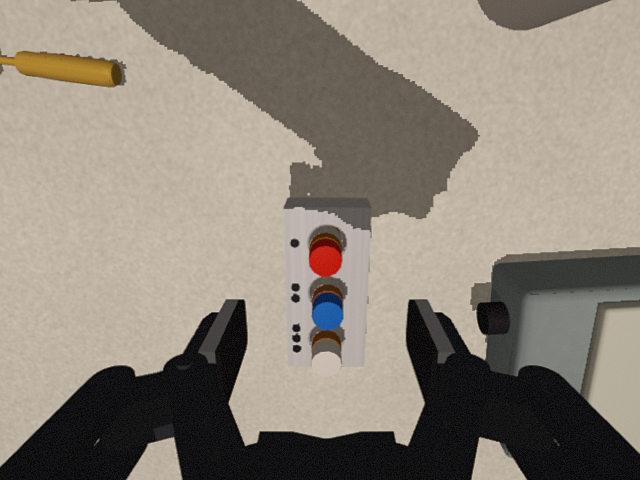

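All three vials stand in their pockets: red (325,258), blue (327,311), white (327,362). Now the lug, with a -20° turn.

```bash
python3 -m jog '{"angular":[[0,0,-4],[0,0,-8],[0,0,-12],[0,0,-16],[0,0,-20]],"travel":[[5.6,-1,0],[11.2,-2,0],[16.8,-3,0],[22.4,-4,0],[28,-5,0]],"fingers":[0.25,0.25,0.25,0.25,0.25]}';  python3 - <<'E'
from v import *
print(rel((538,327,180)),np.degrees(read_state()['tool_rot']),read_state()['eef_pos'])
E
```

```text
clock: 15.3
eef_pos: [568.9, 71.2, 190.3]
tool_rot: [3.141, 0.001, 1.859]
force: [0.5, -1.2, -0.1]
width: 64.2
[25.40145747  4.30831413  1.00318373] [1.79985145e+02 5.62446609e-02 1.06509027e+02] [568.87004921  71.223211   190.27001685]
```

```bash
python3 -m jog '{"angular":[[0,0,0],[0,0,0],[0,0,0],[0,0,0],[0,0,0]],"travel":[[5.2,1,0],[10.4,1.8,0],[15.6,2.7,0],[20.8,3.5,0],[25.4,4.3,2]],"fingers":[0.25,0.25,0.25,0.25,0.25]}'; python3 -m jog '{"angular":[[0,0,0],[0,0,0],[0,0,0]],"travel":[[0,0,1],[0,0,2],[0,0,2]],"fingers":[0.25,0.25,0.25]}'; python3 - <<'E'
from v import *
t=get_image('wrist');c=camera_model('wrist');np.save('w9',t);s=read_state()
r,m=mask(t,(18,120,120),(32,255,255),None,60);print(r)
l=(cv2.connectedComponents(m)[1]);
cn=max(cv2.findContours(m,0,1)[0],key=cv2.contourArea);rr=cv2.minAreaRect(cn);print(rr)
for z in(92,85):
  P=np.array([onz(c,*p,z)[:2] for p in cv2.boxPoints(rr)]);print(P.round(1),P.mean(0))
print(proj(c,(538,327,92)),rel((538,327,66)),s['eef_pos'],np.degrees(s['tool_rot']))
save('w9',np.hstack([t[200:440,200:460].repeat(2,0).repeat(2,1)]))
E
```

```text
clock: 15.92
eef_pos: [539.5, 328.2, 171.3]
tool_rot: [3.138, -0.0, 1.858]
force: [0.4, -0.6, -0.4]
width: 64.2
clock: 16.3
eef_pos: [538.3, 324.2, 149.6]
tool_rot: [-3.14, 0.002, 1.856]
force: [0.5, 0.1, 0.2]
width: 63.8
[(np.int32(986), np.float64(328.7), np.float64(246.8), np.int32(21), np.int32(53))]
((329.0, 245.0), (52.0, 20.0), 90.0)
[[527.8 346.3]
 [538.1 349.4]
 [547.  320.2]
 [536.2 317.1]] [537.25428274 333.24768273]
[[528.2 344.4]
 [538.9 347.5]
 [548.1 317.4]
 [536.9 314.1]] [538.01948669 330.82576956]
(np.float64(327.0968632549245), np.float64(256.07567793675355)) [0.24350124 0.0128461  8.42172529] [538.56140079 324.72843904 150.22004695] [-1.79980991e+02  6.61724726e-02  1.06344202e+02]
```

View pics/w9.png

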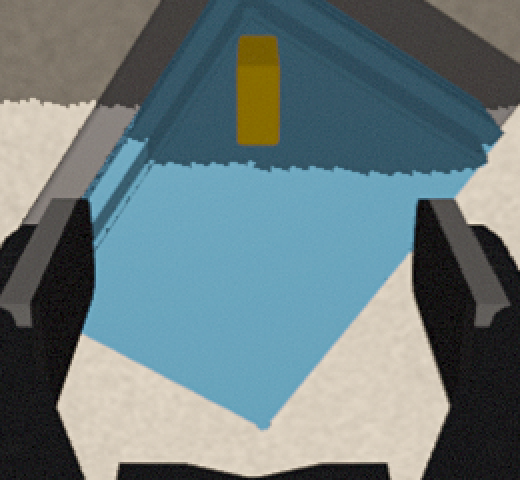

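The lug's top face spans about (319..339, 233..272), aligned with the tool and within 2 mm of prediction. Descend on it and grip.

```bash
python3 -m jog '{"angular":[[0,0,0],[0,0,0],[0,0,0],[0,0,0],[0,0,0]],"travel":[[0.3,0.09,0],[0.3,0.09,3],[0.3,0.09,6],[0.3,0.09,7.8],[0.3,0.09,7.8]],"fingers":[0.25,0.25,0.25,0.25,0.25]}'; python3 -c "
from h import *
print(rel((538.8,327.8,66)))"
```

```text
clock: 16.98
eef_pos: [537.2, 329.7, 71.5]
tool_rot: [-3.14, 0.0, 1.859]
force: [-0.2, -0.1, -0.2]
width: 64.2
[-0.22446227  0.10128127  0.54519367]
```

```bash
python3 -m jog '{"angular":[[0,0,0],[0,0,0],[0,0,0],[0,0,0],[0,0,0]],"travel":[[-0.2,0.1,0.3],[-0.2,0.1,0.5],[-0.2,0.1,0.5],[-0.2,0.1,0.5],[-0.2,0.1,0.5]],"fingers":[0.25,0.5,0.95,0.95,0.95]}';python3 -m jog '{"angular":[[0,0,0],[0,0,0],[0,0,0]],"travel":[[0,0,0],[0,0,0],[0,0,0]],"fingers":[0.95,0.95,0.95]}'
```

```text
clock: 17.6
eef_pos: [538.9, 328.5, 67.9]
tool_rot: [-3.141, -0.0, 1.859]
force: [-3.0, -1.3, 5.2]
width: 11.1
clock: 17.98
eef_pos: [538.9, 328.5, 67.8]
tool_rot: [-3.141, -0.0, 1.859]
force: [-2.4, -0.9, 5.9]
width: 11.1
```

```bash
python3 -m jog '{"angular":[[0,2,0],[0,4,0],[0,6,0],[0,8,0],[0,10,0]],"travel":[[-0.05,0,-0.49],[-0.12,0,-0.98],[-0.2,0,-1.47],[-0.3,0,-1.95],[-0.42,0,-2.43]],"fingers":[0.95,0.95,0.95,0.95,0.95]}'; python3 - <<'E'
from v import *
s=read_state();print(s['eef_pos'],np.degrees(s['tool_rot']),s['force'],s['torque'],s['width'])
t=get_image('scene');save('s10',cv2.resize(t[290:480,340:540],(800,600) if 0 else (630,600),interpolation=cv2.INTER_CUBIC))
E
```

```text
clock: 18.6
eef_pos: [541.0, 322.6, 91.9]
tool_rot: [-3.142, -0.176, 1.857]
force: [-1.0, -2.6, -2.1]
width: 11.1
[541.0133779  322.60734799  91.93681076] [-179.99801983  -10.05859182  106.40374747] [-1.00151129 -2.5534448  -2.14475098] [-1.06269698 -0.09090424 -0.20208929] 11.106627596966463
```

View pics/s10.png

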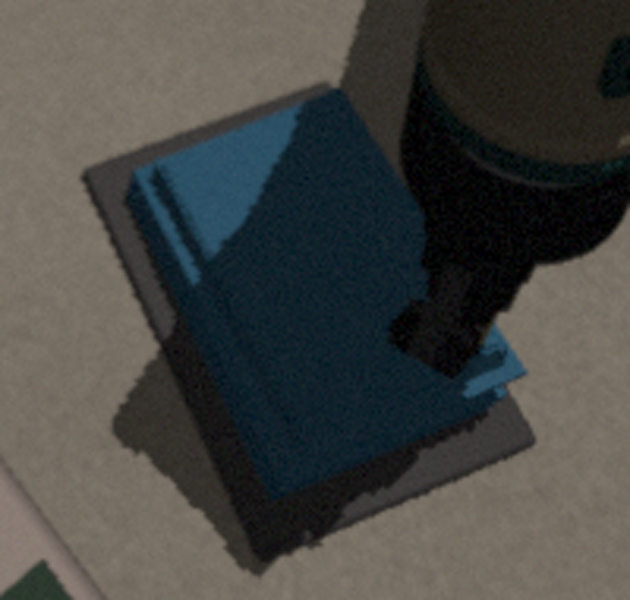

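The lug corner is raised, with the lower layer showing at about (490,380) of the crop, and the far edge is still down. I'll peel 4° more, then lift straight up.

```bash
python3 -m jog '{"angular":[[0,2,0],[0,4,0],[0,4,0]],"travel":[[-0.05,0,-0.49],[-0.12,0,-0.98],[-0.12,0,-0.98]],"fingers":[0.95,0.95,0.95]}'; python3 -m jog '{"angular":[[0,0,0],[0,0,0],[0,0,0],[0,0,0],[0,0,0]],"travel":[[0.24,0,-0.97],[0.48,0,-1.94],[0.73,0,-2.9],[0.97,0,-3.9],[1.2,0,-4.85]],"fingers":[0.95,0.95,0.95,0.95,0.95]}';python3 -m jog '{"angular":[[0,0,0],[0,0,0],[0,0,0],[0,0,0],[0,0,0]],"travel":[[0.48,0,-1.94],[0.97,0,-3.9],[1.45,0,-5.8],[1.45,0,-5.8],[1.45,0,-5.8]],"fingers":[0.95,0.95,0.95,0.95,0.95]}'; python3 - <<'E'
from v import *
s=read_state();print(s['eef_pos'],np.degrees(s['tool_rot']),s['force'],s['torque'],s['width'])
t=get_image('wrist');np.save('w11',t);t2=get_image('scene')
save('s11',np.hstack([cv2.resize(t,(400,300)),cv2.resize(t2,(400,300))]))
E
```

```text
clock: 19.02
eef_pos: [543.4, 320.1, 102.0]
tool_rot: [3.139, -0.244, 1.857]
force: [1.6, -1.5, 0.9]
width: 10.9
clock: 19.65
eef_pos: [540.9, 322.0, 151.9]
tool_rot: [-3.141, -0.245, 1.86]
force: [0.5, 0.4, -1.2]
width: 11.1
clock: 20.27
eef_pos: [540.7, 321.5, 210.2]
tool_rot: [-3.14, -0.244, 1.859]
force: [-0.5, -0.1, -1.3]
width: 11.0
[540.66021836 321.46665955 210.21256979] [-179.92792949  -13.99255303  106.52273871] [-0.53082133 -0.14587474 -1.32299156] [-0.28233883 -0.04549492  0.03569601] 11.013784147890298
```

View pics/s11.png

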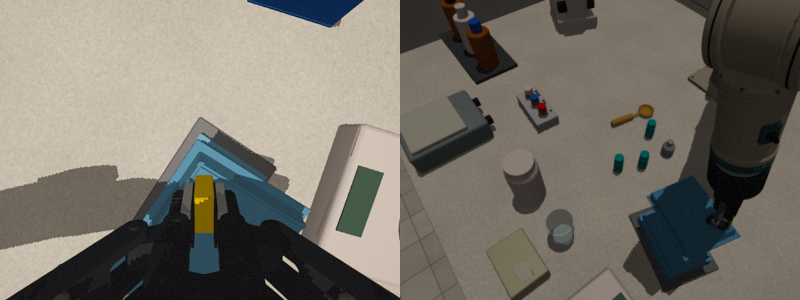

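The cover is free of the stack and held by the lug, with rack and vials undisturbed. Level it, then measure its real tilt and yaw.

```bash
python3 -m jog '{"angular":[[0,-5,0],[0,-10,0],[0,-14,0],[0,-14,0],[0,-14,0]],"travel":[[0,0,0],[0,0,0],[0,0,0],[0,0,0],[0,0,0]],"fingers":[0.95,0.95,0.95,0.95,0.95]}'; python3 - <<'E'
from v import *
s=read_state();print(s['eef_pos'],np.degrees(s['tool_rot']),s['torque'])
for n in('scene','top'):
  t=get_image(n);np.save('c_'+n,t)
t=np.load('c_top.npy');s_=np.load('c_scene.npy')
a=cv2.resize(t[170:310,110:260],(400,373),interpolation=cv2.INTER_CUBIC);b=cv2.resize(s_[250:450,380:600],(400,364),interpolation=cv2.INTER_CUBIC)
o=np.zeros((373,800,3),np.uint8);o[:,:400]=a;o[:364,400:]=b;save('s12',np.clip(o*1.8,0,255).astype(np.uint8))
E
```

```text
clock: 21.0
eef_pos: [541.2, 320.8, 210.2]
tool_rot: [-3.141, -0.0, 1.858]
force: [-0.4, -1.5, -0.5]
width: 10.9
[541.2011553  320.76215719 210.21878024] [-1.79938761e+02 -6.61575405e-03  1.06482812e+02] [ 0.02792136  0.00483511 -0.03865275]
```

View pics/s12.png

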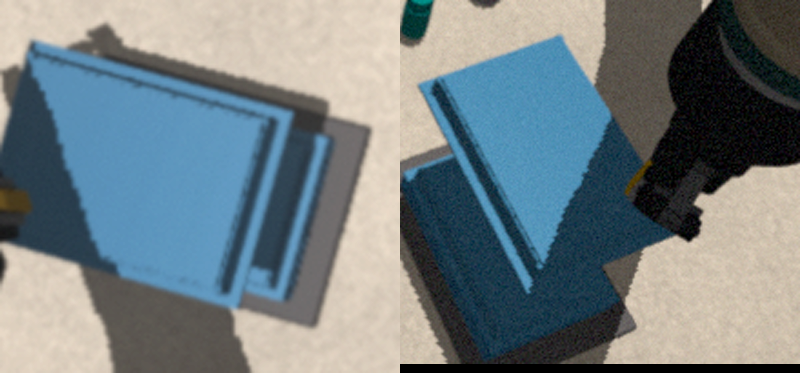

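Both views show the cover flying roughly level with its rim corners clear. I'll triangulate three rim corners.

```bash
python3 - <<'E'
from m import *
ct,cs=camera_model('top'),camera_model('scene')
prs={'far(+,-)':((219.5,211.2),(389.9,295.1)),'(-,-)':((198.9,284.7),(469.1,270.4)),'(+,+)':((122,185.7),(450.4,410.6))}
Q={}
for k,(a,b) in prs.items():
    o1,d1=ray(ct,*a);o2,d2=ray(cs,*b)
    x=np.linalg.lstsq(np.c_[d1,-d2],o2-o1,rcond=None)[0];p,q=o1+d1*x[0],o2+d2*x[1];Q[k]=(p+q)/2
    print(k,((p+q)/2).round(1),np.linalg.norm(p-q).round(1))
f,m,p=Q.values();print(np.linalg.norm(f-m),np.linalg.norm(f-p))
y=(p-f)/np.linalg.norm(p-f);n=np.cross(f-m,y);n/=np.linalg.norm(n);print("normal",n,"yaw y",np.degrees(np.arctan2(-y[0],y[1])),"centre",(m+p)/2)
E
```

```text
far(+,-) [590.2 172.  183.5] 0.6
(-,-) [484.6 205.3 181.5] 3.6
(+,+) [631.6 315.3 180.1] 1.2
110.74099151305182 149.20289433444958
normal [-0.01033056  0.02723634  0.99957564] yaw y -16.137793071925916 centre [558.0938732  260.31499171 180.79903497]
```

The cover is level within 1.7°, measures 111×149 mm, has yaw -16.1° and its rim is at z 181. Carry it across: TCP target (567.5,-226.5) with a tool turn of -12.5°.

```bash
python3 -m jog '{"angular":[[0,0,-2],[0,0,-4],[0,0,-6],[0,0,-8],[0,0,-10]],"travel":[[-3,0.5,0],[-7,1.1,0],[-11.5,1.6,0],[-16,2.1,0],[-20.5,2.6,0]],"fingers":[0.95,0.95,0.95,0.95,0.95]}'; python3 -c "
from h import *
s=read_state();print(s['eef_pos'],np.degrees(s['tool_rot']),s['width'],rel((567.5,-226.5,210)))"
```

```text
clock: 21.72
eef_pos: [625.1, 129.8, 210.9]
tool_rot: [3.141, -0.0, 2.033]
force: [0.3, 0.6, -1.4]
width: 10.9
[625.06348841 129.83237599 210.87881735] [ 1.79987060e+02 -2.23914805e-02  1.16484743e+02] 10.853605821529966 [-29.32657501 -21.04323547   0.07166818]
```

```bash
python3 -m jog '{"angular":[[0,0,-1],[0,0,-2.5],[0,0,-2.5],[0,0,-2.5],[0,0,-2.5]],"travel":[[-3.6,-3.2,0],[-7.4,-6,0],[-11.2,-8.6,0],[-15,-11,0],[-19,-13.6,0]],"fingers":[0.95,0.95,0.95,0.95,0.95]}'; python3 -c "
from h import *
s=read_state();print(s['eef_pos'],np.degrees(s['tool_rot']),s['width'],rel((567.5,-226.5,210)))"
```

```text
clock: 22.35
eef_pos: [587.1, -100.7, 210.9]
tool_rot: [3.141, -0.0, 2.076]
force: [0.8, 0.1, -1.2]
width: 10.7
[ 587.10718466 -100.66891147  210.94425255] [ 1.79966245e+02 -1.48203383e-02  1.18933103e+02] 10.731045510913043 [-10.06400201  -7.80360282   0.08722466]
```

```bash
python3 -m jog '{"angular":[[0,0,0],[0,0,0],[0,0,0],[0,0,0],[0,0,0]],"travel":[[-4,-3.1,0],[-7,-5.4,0],[-9,-7,0],[-10.1,-7.8,0],[-10.1,-7.8,0]],"fingers":[0.95,0.95,0.95,0.95,0.95]}'; python3 - <<'E'
from v import *
s=read_state();print(s['eef_pos'],np.degrees(s['tool_rot']),s['width'],rel((567.5,-226.5,142)))
for n in('scene','top'):
  t=get_image(n);np.save('c_'+n,t)
  _,m=mask(t,(95,110,40),(115,255,255),None)
  m=cv2.morphologyEx(m,cv2.MORPH_OPEN,np.ones((3,3)))
  for c in sorted(cv2.findContours(m,0,1)[0],key=cv2.contourArea)[-3:]:
    print(n,cv2.contourArea(c),cv2.boundingRect(c),cv2.approxPolyDP(c,4,True)[:,0].tolist())
E
```

```text
clock: 22.98
eef_pos: [568.0, -225.5, 210.8]
tool_rot: [3.141, -0.0, 2.075]
force: [0.6, 1.1, 0.0]
width: 10.9
[ 568.0477409  -225.51947085  210.79386098] [ 1.79994089e+02 -3.64555222e-03  1.18892691e+02] 10.892801063370776 [-0.05982037 -0.09604218  6.87937243]
scene 141.0 (109, 29, 18, 11) [[109, 33], [110, 38], [121, 39], [126, 31]]
scene 2233.5 (156, 75, 71, 70) [[191, 75], [158, 86], [161, 92], [156, 96], [194, 144], [184, 127], [196, 127], [190, 121], [201, 121], [204, 111], [214, 121], [226, 110], [212, 114], [208, 110], [220, 106], [220, 94]]
scene 7977.5 (382, 322, 118, 124) [[446, 322], [382, 345], [429, 445], [499, 415]]
top 300.0 (0, 180, 5, 76) [[0, 180], [4, 255]]
top 652.0 (486, 160, 77, 20) [[486, 160], [495, 170], [512, 163], [519, 178], [527, 179], [562, 166]]
top 5189.5 (135, 200, 98, 82) [[151, 200], [135, 259], [215, 281], [232, 222]]
```

```bash
python3 -m jog '{"angular":[[0,0,0],[0,0,0],[0,0,0],[0,0,0],[0,0,0]],"travel":[[-0.06,-0.1,1.5],[-0.06,-0.1,3.2],[-0.06,-0.1,5],[-0.06,-0.1,6.3],[-0.06,-0.1,6.8]],"fingers":[0.95,0.95,0.95,0.95,0.95]}'; python3 -m jog '{"angular":[[0,0,0],[0,0,0],[0,0,0],[0,0,0],[0,0,0]],"travel":[[0,0,0],[0,0,0],[0,0,0],[0,0,0],[0,0,0]],"fingers":[0.95,0.95,0.95,0.95,0.95]}'; python3 - <<'E'
from v import *
s=read_state();print(s['eef_pos'],np.degrees(s['tool_rot']),s['width'],s['torque'],np.abs(s['qd']).max())
Y=np.radians(-3.8);ex=np.array([np.cos(Y),np.sin(Y)]);ey=np.array([-ex[1],ex[0]])
cn=s['eef_pos'][:2]-R.from_euler('z',12.4,degrees=True).apply([-16.9,60.5,0])[:2];print("expected centre",cn)
for n in('scene','top'):
  c=camera_model(n);t=get_image(n);np.save('d_'+n,t)
  P=[proj(c,[*(cn+a*55*ex+b*75*ey),113]) for a,b in((1,-1),(-1,-1),(1,1),(-1,1))];print(n,"expect far,(-,-),(+,+),(-,+)",np.round(P,1).tolist())
  h=cv2.cvtColor(t,cv2.COLOR_RGB2HSV);m=cv2.inRange(h,(95,90,25),(115,255,255))
  z=np.zeros_like(m);x,y=np.array(P).min(0).astype(int)-20;X,Yy=np.array(P).max(0).astype(int)+20;z[max(y,0):Yy,max(x,0):X]=1;m*=z
  m=cv2.morphologyEx(m,cv2.MORPH_OPEN,np.ones((3,3)))
  for k in sorted(cv2.findContours(m,0,1)[0],key=cv2.contourArea)[-2:]: print(cv2.contourArea(k),cv2.approxPolyDP(cv2.convexHull(k),2,True)[:,0].tolist())
E
```

```text
clock: 23.7
eef_pos: [567.3, -224.8, 141.3]
tool_rot: [-3.14, -0.002, 2.078]
force: [-0.7, -0.3, -1.7]
width: 10.8
clock: 24.32
eef_pos: [568.0, -225.5, 143.0]
tool_rot: [3.141, 0.0, 2.077]
force: [-0.1, 0.4, -0.9]
width: 10.7
[ 567.97302861 -225.47676559  142.98615862] [1.79987943e+02 1.51477308e-02 1.19027494e+02] 10.685845233686146 [-0.015454    0.02896074 -0.01307117] 0.0016800145639974578
expected centre [ 597.4702774 -280.9364114]
scene expect far,(-,-),(+,+),(-,+) [[166.5, 125.7], [220.2, 104.1], [202.2, 176.4], [259.0, 150.9]]
3037.5 [[211, 103], [255, 151], [200, 175], [167, 125], [170, 118]]
top expect far,(-,-),(+,+),(-,+) [[560.7, 172.5], [559.5, 240.7], [469.3, 167.6], [467.4, 236.7]]
1213.5 [[542, 172], [485, 235], [469, 234], [471, 169]]
```

The scene-view rim corners (167,125), (200,175) and (255,151) match the expected (166.5,125.7), (202,176) and (259,151), so the cover is centred, level and aligned, and the arm is still. Handing in.

```bash
python3 -c "
from cell import *
print(finish_job())"
```

```text
the job is handed in; nothing more can be done
None
```

The job is handed in at about 24 s on the robot clock, with the cover still held over the rack. No verdict was reported.

- **Vials:** Red is in pocket one and blue in pocket two, both upright and released. White was not touched.
- **Red's entry:** It bumped the pocket mouth on the way in, with about 50 N at the wrist, then seated without resistance. Blue went in with no force. A picture before the peel showed all three standing in their pockets. I did not look at the vials again once the cover was over them.
- **Peel:** I tilted the cover 14° about its far corner, which raised the lug about 34 mm, and then lifted it off. A picture at 10° showed the far edge still down. I did not measure the far corner's exact shift.
- **Final pose:**
  - After levelling, triangulated rim corners gave a tilt of about 1.7°.
  - The centre is now at about (597,-281) mm, against (597,-282) for the rack. The rim is about 113 mm above the table.
  - In the scene view, three rim corners fell within about 4 px of where they should be.
  - The top view was mostly blocked by the arm, so it could not confirm the pose.
  - The arm was still and the grip was holding (width 10.7 mm).
- **Over budget:** I viewed 14 pictures against the 10 allowed.

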